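Count to the third gap of the spice rack and push the tin in

TASK

Count the gaps of the steel spice rack with a fingertip: run it lightly along the rail on the rack's back edge, starting at the end nearer the mug, so that it presses the sprung keys of the first, second and third gaps in turn, and stop there without touching the fourth key. Then push the lone spice tin that stands in front of the rack along the worktop into that third gap until it is fully home against the back wall; do not pick it up. Leave the mug, the drinks can and the two tins already in the rack where they are.

Things in the scene. Friction and masses are not known exactly. Their poses are not given: they have to be found in the camera images.
- rack: Fixed steel rack. Origin mid underside, on the worktop; x points from its open front into the gaps, y left seen from the front. Five dividers 6 mm thick, 48 high (8 mm round noses), at y = -148, -74, 0, 74, 148 mm, from x = -25 to the back wall (front face x = 21, top 52 high), make four 68 mm gaps with the worktop as floor. A tin that is home sticks out about 10 mm past the dividers.
- rail (a point): Middle of the top face of the rail: a fixed flat steel bar behind the back wall, 302 mm long (rack y), 18 wide, at rack x = 33 mm, its top 62 mm above the worktop. Four sprung black keys stand out of it, one behind each gap.
- key_1: Sprung key in the rail behind the leftmost gap (seen from the front): a black arched rod, 7 mm thick, 36 mm long along the rail, its crown 5 mm above the rail; its ends slope into the rail, so a finger 1 to 3 mm above the rail rides over it. About 1 N starts it down, 3 N brings it flush; it springs back. Origin at the crown; axes as the rack. A light finger touch counts.
- key_2: The same key behind the second gap from the left; origin at the crown.
- key_3: The same key behind the third gap from the left; origin at the crown.
- key_4: The same key behind the rightmost gap; origin at the crown.
- gap_1 (a point): In the leftmost gap (seen from the front), on the worktop: the point where the centre of the underside of a fully home tin lies, 28 mm in front of the back wall. Axes as the rack.
- gap_2 (a point): The same point in the second gap from the left.
- gap_3 (a point): The same point in the third gap from the left.
- gap_4 (a point): The same point in the rightmost gap.
- spice_tin: The tin to push: a loose round aluminium spice tin, 56 mm across, 38 mm high, about 0.12 kg, standing alone on the worktop 10 to 14 cm in front of the rack's middle. Origin at the centre of its underside, z up.
- stored_tin_a: Tin of the same make, already home in the leftmost gap of the rack; loose, to be left alone. Origin at the centre of its underside.
- stored_tin_b: The same, in the rightmost gap.
- mug: White dotted china mug, 78 mm across the body, 114 mm with its handle, 93 mm high, loose. Stands off the front corner of one end of the rack, left or right: that end is where the counting starts. Origin at the middle of its underside.
- can: Printed drinks can, 66 mm across, 115 mm high, loose, off the front corner of the other end of the rack. Origin at the middle of its underside.
Mind the look-alikes: they are no part of the job. What is shaped like the spice_tin but brown is not meant. What is shaped like the mug but purple is not meant.

How it is judged (in metres and radians):
On the way, in this order (a step that is already met when the one before it is completed fails the run):
1. a finger touches the key of the first gap, counted from the mug's end (((y of mug in the frame of rack above 0 m and contact force between the fingers and key_1 above 0.2 N) or (y of mug in the frame of rack below 0 m and contact force between the fingers and key_4 above 0.2 N))), for 0.05 s.
2. then the key of the second gap (((y of mug in the frame of rack above 0 m and contact force between the fingers and key_2 above 0.2 N) or (y of mug in the frame of rack below 0 m and contact force between the fingers and key_3 above 0.2 N))), for 0.05 s.
3. then the key of the third gap (((y of mug in the frame of rack above 0 m and contact force between the fingers and key_3 above 0.2 N) or (y of mug in the frame of rack below 0 m and contact force between the fingers and key_2 above 0.2 N))), for 0.05 s.
4. then the tin is home in that third gap (((y of mug in the frame of rack above 0 m and y of spice_tin in the frame of gap_3 between -0.015 and 0.015 m and x of spice_tin in the frame of gap_3 above -0.006 m) or (y of mug in the frame of rack below 0 m and y of spice_tin in the frame of gap_2 between -0.015 and 0.015 m and x of spice_tin in the frame of gap_2 above -0.006 m))), for 0.2 s.
At the end, for the whole second after the job is handed in: The lone tin stands upright and at rest on the worktop in the third gap from the mug's end, within 6 mm of the back wall and within 15 mm of the gap's middle line; the mug, the can and the stored tins are within 20 mm of where they stood (((y of mug in the frame of rack above 0 m and y of spice_tin in the frame of gap_3 between -0.015 and 0.015 m and x of spice_tin in the frame of gap_3 above -0.006 m) or (y of mug in the frame of rack below 0 m and y of spice_tin in the frame of gap_2 between -0.015 and 0.015 m and x of spice_tin in the frame of gap_2 above -0.006 m)) and angle between spice_tin's own z axis and vertical below 0.1 rad and linear speed of spice_tin below 0.02 m/s and height (world z) of spice_tin between -0.006 and 0.006 m and distance of each of mug, can, stored_tin_a, stored_tin_b from where it was at the start of the episode below 0.02 m); the robot touches nothing.
It fails at once if the tin is lifted more than 12 mm off the worktop (height (world z) of spice_tin above 0.012 m).
It fails at once if the tin is tipped over (more than 30 degrees) (angle between spice_tin's own z axis and vertical above 0.52 rad).
It fails at once if the rack or its rail is pressed hard (more than 30 N) (contact force between any of the arm, the fingers and rack above 30 N).
It fails at once if the fourth key, counted from the mug's end, is touched ((y of mug in the frame of rack above 0 m and contact force between the fingers and key_4 above 0.2 N) or (y of mug in the frame of rack below 0 m and contact force between the fingers and key_1 above 0.2 N)).
It fails at once if the mug, the drinks can or a stored tin is shifted by more than 20 mm (distance of any of mug, can, stored_tin_a, stored_tin_b from where it was at the start of the episode above 0.02 m).
It also fails if it takes over 67 s, if anything falls off the work surface, if the arm or the gripper's body presses on something with over 40 N, if the wrist force passes 120 N, or if a joint passes its speed limit or range.

ROBOT

A 6-joint arm with a two-finger parallel gripper is mounted at the origin on a cart in front of the work surface, level with it; the furniture and walls round the work are solid. World frame = base frame: x ahead of the robot, y to its left, z up, the work surface at z = 0. Lengths are in mm, angles in rad, forces in N, time in s.
With the tool pointing down it reaches from about 300 to 775 mm from the base axis. Payload 14.6 kg.
Tool frame: the origin (TCP) lies between the finger pads; the fingertips stand 17 mm ahead of it and the grasp point (between the pads) lies 2 mm behind it (manip.tip_reach is the distance from the TCP to the fingertips, in mm); z points along the fingers, y is the line along which they close (so a half turn about z gives the same grasp; the last joint's range is limited). The gripper opens to 94 mm and grips with 3 to 60 N. Pads are 16 mm wide; open, the fingers measure 119 mm over their backs; the gripper's body (75 mm by 177 mm) begins 78 mm behind the grasp point.
Start: joints at [1.14, 0.3, 1.521, -0, 1.321, -0.067], TCP at [195.702, 513.994, 222.446] pointing down, gripper open.
Joint ranges: [-3.03, 3.03], [-0.79, 2.21], [0.23, 2.52], [-1.04, 4.18], [0, 3.07], [-2.55, 2.55]. Speed limits (rad/s): [2.22, 2.22, 2.57, 3.14, 3.14, 3.14].

INTERFACE

Orientations are given as [roll, pitch, yaw] about the fixed x, y, z axes, in that order (R = Rz(yaw) Ry(pitch) Rx(roll)).
In Python, from cell import manip, viewer gives the robot as it stands.
- The arm moves only by the tool apply_moves, never from a script. Its argument "moves" is a list of rows, each a list of 3 entries, a list of its own where there are three numbers: the shift along the tool's x, y, z each as a share of 0.25 m, from -1 to 1, then the turn, a rotation vector about the tool's x, y, z each as a share of pi rad, from -1 to 1, then the closure, from 0 (fully open) to 1 (shut). In form: [[[dx, dy, dz], [wx, wy, wz], grip], ...]. A call has 1 to 12 rows; each row is the pose to reach, as a shift and turn from the pose commanded when the call began, along the tool's axes at that moment, turning the shorter way round; what a row does not reach only later rows make up. A row lasts 1/12 s, in which the tool goes at most 41.7 mm and 7.16 degrees, less where a joint would pass 70% of its speed; a pose out of reach is approached as far as the arm can. A call with a number of a shift or a turn outside -1 to 1 is refused whole. A call with a gripper value outside its range is refused whole. The fingers move at their own pace and stop on an object; "squeeze" is the grip in N (left out, the last holds). Time passes only in rows, so rows that repeat a pose let the fingers close. It gives the time, the measured TCP pose, the force, the opening and the grip force at its end, in the units of the state.
- manip.read_state(): the state, without advancing time (a new reading comes with each control period).
- viewer.camera(name): name is "scene" or "top"; returns the picture (384x512x3 uint8, blue, green, red); there is no depth.
- viewer.camera_info(name): a dict with "camera_matrix" (3x3 intrinsics, pixels), "R" (3x3) and "t" (3): a world point X has camera coordinates R X + t. Camera axes: x right, y down, z forward; pixel columns grow to the right and rows downward; lengths in mm; the calibration is good to about 2 mm. A picture is of the moment at which its call begins. camera_info takes no time and is no camera call.
- manip.sign_off(): hands the job in; it is judged then, once.
The state is a dict: "clock": time; "joints": joint angles; "qd": joint speeds; "effort": joint torques, N m; "eef_pos": TCP position; "eef_rot": TCP orientation; "wrist_force": force on the tool from outside, world axes, zero at the start; "moment": the same for the moment, N m; "finger_gap": finger opening in mm; "finger_force": force on a finger pad.
Only numpy, scipy, OpenCV 4.12 (cv2) and the standard library are available. Lean on these libraries where they do the work, as an engineer would, in place of code of your own. Each camera call takes 0.05 s, during which the arm holds its last target. There are 200 camera calls.

## Working session

There is one attempt and no reset: what is moved stays moved. The work goes in short steps, Python scripts to look and compute and a tool call to move; the robot and the scene stay as the last step left them, time stands still between calls to the robot, and variables do not carry over. Pictures are saved under pics/ and viewed, at most 10 in all, crops included, and the job is handed in when it is done.

Besides the shell and the picture viewer there is one more tool, called as name([rows], argument=value, ...), one row to a line, values as JSON. apply_moves: Moves the arm, as the interface text tells. Shift numbers are shares of 0.25 m and turn numbers shares of pi rad, none past 1 either way. Its arguments: {"type":"object","properties":{"moves":{"type":"array"},"squeeze":{"type":"number"}},"required":["moves"]}

```bash
mkdir -p pics; python3 - <<'E'
from cell import manip, viewer
import cv2
for n in("scene","top"):
    im=viewer.camera(n); cv2.imwrite(f"pics/{n}0.png",im)
    i=viewer.camera_info(n); print(n,i)
print(manip.read_state())
E
```

```text
scene {'camera_matrix': array([[368.84211363,   0.        , 260.99002379],
       [  0.        , 368.84211363, 199.9151638 ],
       [  0.        ,   0.        ,   1.        ]]), 'R': array([[ 0.67832833, -0.73460597, -0.01499107],
       [-0.37457852, -0.32818601, -0.86717062],
       [ 0.63210885,  0.59384173, -0.49778549]]), 't': array([-465.92628171,  190.69911328,  649.37902747])}
top {'camera_matrix': array([[430.22779875,   0.        , 255.38979008],
       [  0.        , 430.22779875, 196.93427523],
       [  0.        ,   0.        ,   1.        ]]), 'R': array([[ 0.01267689, -0.99914861,  0.03926001],
       [-0.98773531, -0.01862347, -0.15502297],
       [ 0.15562215, -0.03681328, -0.98713045]]), 't': array([-199.78927196,  500.25082467,  998.24205596])}
{'clock': 0.1, 'joints': array([ 1.14042896e+00,  3.00426618e-01,  1.52149266e+00, -2.26004733e-05,
        1.32068087e+00, -6.66220345e-02]), 'qd': array([-7.69225111e-05, -2.05779938e-03, -3.53809096e-03,  2.07332130e-03,
       -1.26471940e-03, -4.37614241e-04]), 'effort': array([ 1.64996716e-03, -5.32634032e+01, -3.53286660e+01,  7.09603890e-02,
        2.35273369e-02, -1.50325627e-05]), 'eef_pos': array([195.61158192, 513.82140417, 221.94812124]), 'eef_rot': array([-3.14058594e+00, -4.52282950e-05,  2.77785290e+00]), 'wrist_force': array([ 0.3282658 ,  0.01369506, -0.18318345]), 'moment': array([-0.02363732, -0.03751078,  0.07217269]), 'finger_force': 0.0, 'finger_gap': 94.34232097063763}
```

View pics/scene0.png

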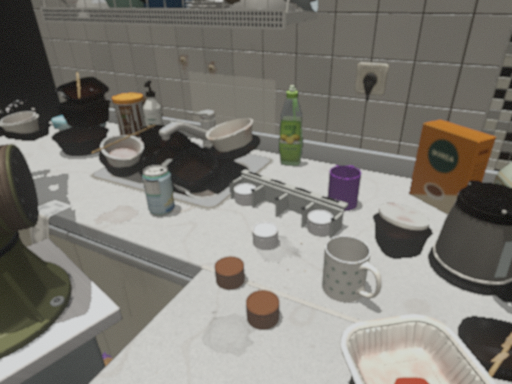

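View pics/top0.png

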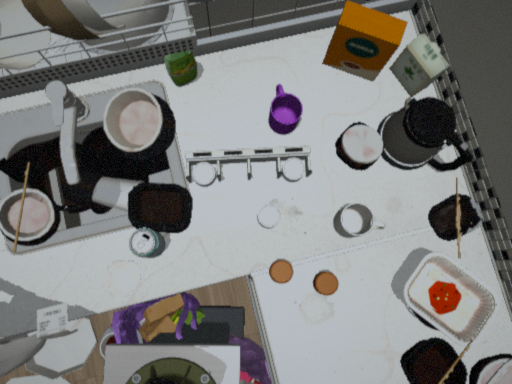

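The top view shows the rack from about (187,160) to (310,155) px. The lone tin is at (269,215), the mug at (355,220) on the right and the can at (147,242) on the left. I'll enlarge this area.

```bash
python3 - <<'E'
import cv2
im=cv2.imread("pics/top0.png")[135:245,180:320]
cv2.imwrite("pics/c1.png",cv2.resize(im,(784,600)[:2] if 0 else (760,597),interpolation=cv2.INTER_CUBIC))
im=cv2.imread("pics/scene0.png")[160:260,220:353]
cv2.imwrite("pics/c2.png",cv2.resize(im,(798,600),interpolation=cv2.INTER_CUBIC))
E
```

```text
(no output)
```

View pics/c1.png

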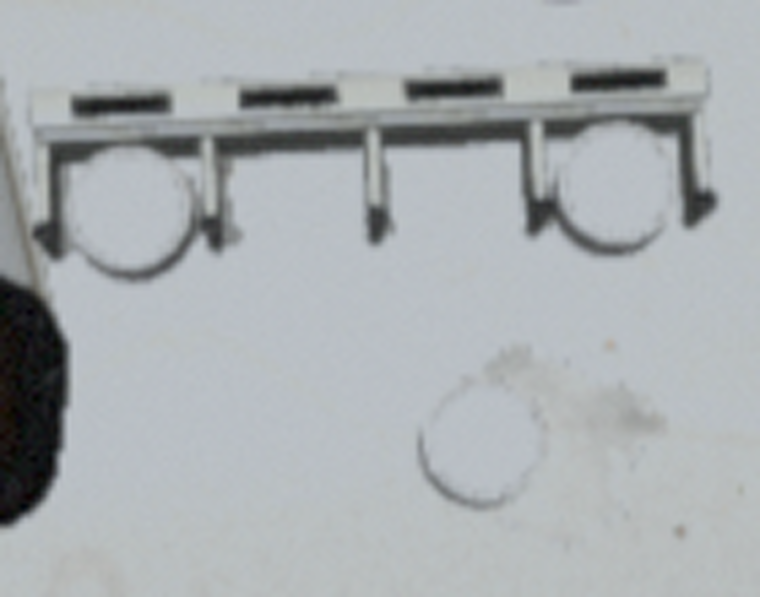

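View pics/c2.png

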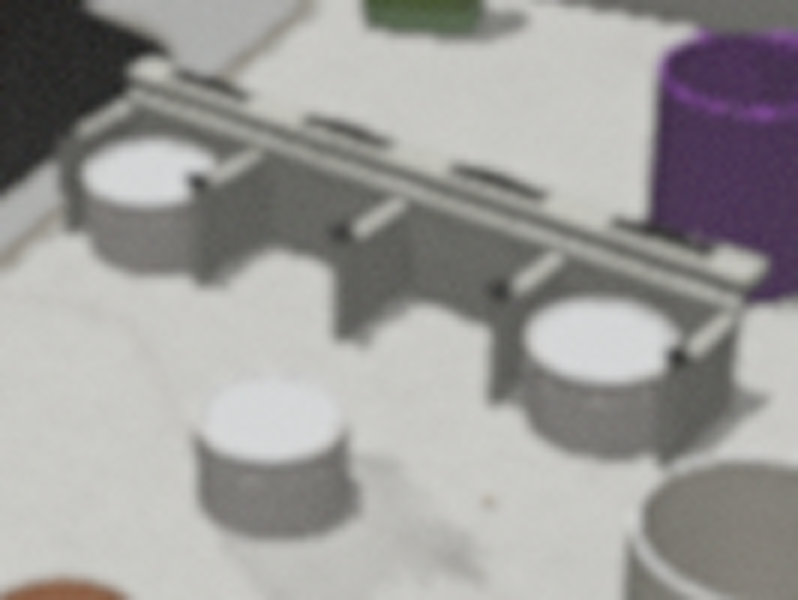

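The first crop shows four keys at crop pixels (121,104), (288,97), (454,88) and (618,80), with the tin top at (482,443). The second crop shows the same keys at (210,85), (348,131), (498,182) and (662,236), with the tin top at (272,420). The mug is at the right end, so the order is key_4, key_3, key_2 and the target is gap_2.

```bash
cat > h.py <<'E'
import numpy as np
from cell import manip, viewer
def ray(n,u,v,z):
    i=viewer.camera_info(n);K,R,t=i["camera_matrix"],i["R"],i["t"]
    c=-R.T@t; d=R.T@np.linalg.inv(K)@[u,v,1]
    return c+d*(z-c[2])/d[2]
E
python3 - <<'E'
from h import *
np.set_printoptions(precision=1,suppress=True)
f=lambda u,o,s:o+(u+.5)/s-.5
T=lambda u,v,z:ray("top",f(u,180,5.4286),f(v,135,5.4286),z)
S=lambda u,v,z:ray("scene",f(u,220,6),f(v,160,6),z)
k=np.array([T(*p,65) for p in[(121,104),(288,97),(454,88),(618,80)]])
k2=np.array([S(*p,65) for p in[(210,85),(348,131),(498,182),(662,236)]])
print(k,k2,np.linalg.norm(np.diff(k,axis=0),axis=1),np.linalg.norm(np.diff(k2,axis=0),axis=1),sep="\n")
print("tin",T(482,443,38),S(272,420,38))
a,b=T(33,106,62),T(707,80,62);print("rail",a,b,np.linalg.norm(a-b))
print("stored",T(130,210,38),T(615,186,38),S(150,172,38),S(603,340,38))
print("mug",ray("top",356,219,93),"can",ray("top",147,241,115), "purple",ray("top",286,110,90))
m=k.mean(0);d=(k[0]-k[3]);yaw=np.arctan2(d[1],d[0])-np.pi/2
ex=np.array([np.cos(yaw),np.sin(yaw),0]);ey=np.array([-ex[1],ex[0],0])
m[2]=0;o=m-33*ex
print("yaw",yaw,"o",o,"gap2",o-7*ex+37*ey,"keys",[o+33*ex+y*ey for y in(-111,-37,37,111)])
E
```

```text
[[ 602.1  -61.5   65. ]
 [ 607.  -135.    65. ]
 [ 612.8 -208.5   65. ]
 [ 618.2 -281.7   65. ]]
[[ 595.2  -63.4   65. ]
 [ 601.  -136.7   65. ]
 [ 606.2 -210.2   65. ]
 [ 612.4 -282.8   65. ]]
[73.6 73.7 73.3]
[73.5 73.7 72.8]
tin [ 457.6 -224.1   38. ] [ 453.1 -228.    38. ]
rail [601.1 -22.6  62. ] [ 619.9 -322.    62. ] 300.0238946208293
stored [560.2 -64.7  38. ] [ 575.9 -283.7   38. ] [556.7 -63.8  38. ] [ 573.5 -285.1   38. ]
mug [ 448.3 -422.7   93. ] can [389.7  47.4 115. ] purple [ 707.8 -260.7   90. ]
yaw 0.07280607147484042 o [ 577.1 -174.1    0. ] gap2 [ 567.4 -137.7    0. ] keys [array([ 618.1, -282.4,    0. ]), array([ 612.7, -208.6,    0. ]), array([ 607.3, -134.8,    0. ]), array([601.9, -61. ,   0. ])]
```

apply_moves([
  [[-0.92, -0.84, 0], [0, 0, -0.139], 1],
  [[-0.92, -0.84, 0], [0, 0, -0.139], 1],
  [[-0.92, -0.84, 0], [0, 0, -0.139], 1],
  [[-0.92, -0.84, 0], [0, 0, -0.139], 1],
  [[-0.92, -0.84, 0], [0, 0, -0.139], 1],
  [[-0.92, -0.84, 0], [0, 0, -0.139], 1],
  [[-0.92, -0.84, 0], [0, 0, -0.139], 1],
  [[-0.92, -0.84, 0], [0, 0, -0.139], 1],
  [[-0.92, -0.84, 0], [0, 0, -0.139], 1],
  [[-0.92, -0.84, 0], [0, 0, -0.139], 1],
], squeeze=5)

```text
clock: 0.93
eef_pos: [336.3, 235.1, 222.4]
eef_rot: [3.142, -0.0, -3.071]
wrist_force: [-0.3, 0.5, -0.3]
finger_gap: 30.8
finger_force: 0.0
```

apply_moves([
  [[-0.5, -1, 0], [0, 0, 0], 1],
  [[-0.5, -1, 0], [0, 0, 0], 1],
  [[-0.5, -1, 0], [0, 0, 0], 1],
  [[-0.5, -1, 0], [0, 0, 0], 1],
  [[-0.5, -1, 0], [0, 0, 0], 1],
  [[-0.5, -1, 0], [0, 0, 0], 1],
  [[-0.5, -1, 0], [0, 0, 0], 1],
  [[-0.5, -1, 0], [0, 0, 0], 1],
])

```text
clock: 1.6
eef_pos: [480.6, -6.8, 221.8]
eef_rot: [-3.141, -0.001, -3.071]
wrist_force: [0.7, -0.2, -0.5]
finger_gap: 0.4
finger_force: 0.0
```

apply_moves([
  [[-0.466, -1, 0.2], [0, 0, 0], 1],
  [[-0.466, -1, 0.2], [0, 0, 0], 1],
  [[-0.466, -1, 0.2], [0, 0, 0], 1],
  [[-0.466, -1, 0.2], [0, 0, 0], 1],
  [[-0.466, -1, 0.2], [0, 0, 0], 1],
  [[-0.466, -1, 0.2], [0, 0, 0], 1],
  [[-0.466, -1, 0.2], [0, 0, 0], 1],
  [[-0.466, -1, 0.2], [0, 0, 0], 1],
  [[-0.466, -1, 0.2], [0, 0, 0], 1],
])

```text
clock: 2.35
eef_pos: [613.7, -244.3, 170.7]
eef_rot: [3.14, -0.002, -3.069]
wrist_force: [-0.4, 1.2, 0.0]
finger_gap: 0.3
finger_force: 0.0
```

```bash
cat >> h.py <<'E'
ex=np.array([.9974,.0725,0]);ey=np.array([-.0725,.9974,0])
def go(x,y,z):
    s=manip.read_state();p=s["eef_pos"];d=np.array([x,y,z])-p
    print(p.round(1),s["eef_rot"].round(3),s["joints"].round(2),"shares",(np.array([-d@ex,d@ey,-d[2]])/250).round(3))
E
python3 -c "
from h import *
go(617.8,-319.1,120)"
```

```text
[ 613.7 -244.3  170.7] [ 3.140e+00 -2.000e-03 -3.069e+00] [-0.43  0.59  1.23  0.    1.33 -2.08] shares [ 0.005 -0.3    0.203]
```

apply_moves([
  [[0, -0.3, 0.1], [0, 0, 0], 1],
  [[0, -0.3, 0.1], [0, 0, 0], 1],
  [[0, -0.3, 0.2], [0, 0, 0], 1],
  [[0, -0.3, 0.2], [0, 0, 0], 1],
  [[0, -0.3, 0.2], [0, 0, 0], 1],
  [[0, -0.3, 0.2], [0, 0, 0], 1],
])

```text
clock: 2.85
eef_pos: [619.5, -318.1, 124.2]
eef_rot: [-3.141, 0.001, -3.067]
wrist_force: [0.6, 0.6, 0.4]
finger_gap: 0.4
finger_force: 0.0
```

```bash
python3 - <<'E'
from h import *
import cv2
go(617.8,-319.1,82)
a=viewer.camera("scene")[130:250,250:410];b=viewer.camera("top")[110:230,200:360]
cv2.imwrite("pics/a1.png",cv2.resize(np.vstack([a,b]),None,fx=2.5,fy=2.5,interpolation=cv2.INTER_CUBIC))
E
```

```text
[ 619.5 -318.1  124.2] [-3.141e+00  1.000e-03 -3.067e+00] [-0.53  0.71  1.14  0.    1.29 -2.17] shares [ 0.007 -0.004  0.169]
```

View pics/a1.png

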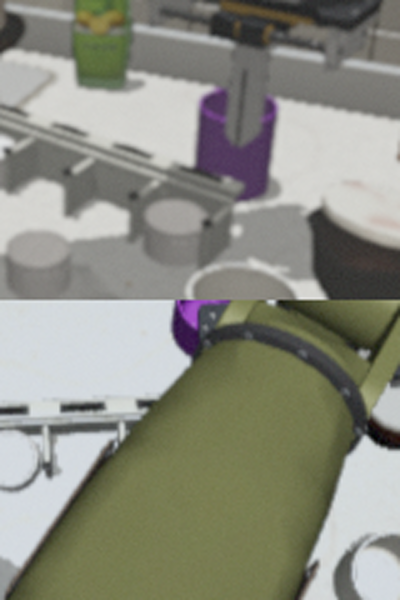

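The fingertip is at crop (241,145), which is scene (346,188). It is directly above the rail's end at about (240,188) in the crop.

```bash
python3 - <<'E'
from h import *
import cv2
i=viewer.camera_info("scene")
for p in [(619.5,-318.1,107.2),(618,-319,62)]:
    q=i["camera_matrix"]@(i["R"]@np.array(p)+i["t"]);q=q[:2]/q[2];print(q,(q-[250,130])*2.5)
a=viewer.camera("scene")[140:220,300:400]
cv2.imwrite("pics/a2.png",cv2.resize(a,(750,600),interpolation=cv2.INTER_CUBIC))
E
```

```text
[347.05517782 186.0995194 ] [242.63794455 140.24879849]
[344.99306275 204.47610334] [237.48265686 186.19025835]
```

View pics/a2.png

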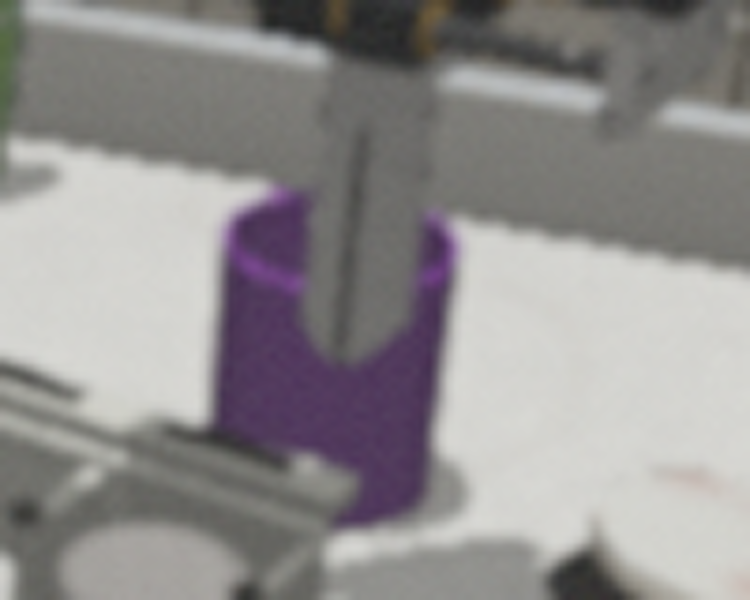

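The seam between the fingers ends at crop (342,362). I'll compare that with its predicted pixel to get the scene camera's bias.

```bash
python3 - <<'E'
from h import *
i=viewer.camera_info("scene")
def pr(*p):
    q=i["camera_matrix"]@(i["R"]@np.array(p)+i["t"]);q=q[:2]/q[2];return ((q-[300,140]+.5)*7.5-.5).round(0)
for l,p in dict(seam=(611.5,-318.7,107.2),ctr=(619.5,-318.1,107.2)).items(): print(l,pr(*p))
# rail end corners predicted with the estimated rack
m=np.array([606.9,-172.5,62])
for a in(-9,9): print("rail end",a,pr(*(m+a*ex-151*ey)))
print("key4",pr(*(m+[0,0,4]-111*ey)))
E
```

```text
seam [343. 359.]
ctr [356. 349.]
rail end -9 [338. 504.]
rail end 9 [367. 479.]
key4 [234. 440.]
```

apply_moves([
  [[0.014, 0, 0.08], [0, 0, 0], 1],
  [[0.014, 0, 0.14], [0, 0, 0], 1],
  [[0.014, 0, 0.14], [0, 0, 0], 1],
  [[0.014, 0, 0.14], [0, 0, 0], 1],
  [[0.014, 0, 0.14], [0, 0, 0], 1],
])

```text
clock: 3.42
eef_pos: [615.8, -320.2, 89.1]
eef_rot: [-3.141, 0.002, -3.068]
wrist_force: [0.1, 0.9, 1.3]
finger_gap: 0.4
finger_force: 0.0
```

```bash
python3 -c "
from h import *
go(615.4,-317.6,81.5);print(manip.read_state()['wrist_force'],manip.tip_reach)"
```

```text
[ 615.8 -320.2   89.1] [-3.141e+00  2.000e-03 -3.068e+00] [-0.53  0.74  1.18  0.    1.22 -2.18] shares [0.001 0.011 0.03 ]
[0.11924636 0.93658824 1.26288346] 17.0
```

apply_moves([
  [[0, 0.01, 0.01], [0, 0, 0], 1],
  [[0, 0.01, 0.016], [0, 0, 0], 1],
  [[0, 0.01, 0.016], [0, 0, 0], 1],
  [[0, 0.01, 0.016], [0, 0, 0], 1],
  [[0, 0.01, 0.016], [0, 0, 0], 1],
  [[0, 0.01, 0.016], [0, 0, 0], 1],
])

```text
clock: 3.92
eef_pos: [615.0, -317.8, 83.6]
eef_rot: [-3.141, 0.0, -3.069]
wrist_force: [-1.5, -0.6, -0.2]
finger_gap: 0.6
finger_force: 0.0
```

apply_moves([
  [[0, 0, 0.008], [0, 0, 0], 1],
  [[0, 0.02, 0.008], [0, 0, 0], 1],
  [[0, 0.04, 0.008], [0, 0, 0], 1],
  [[0, 0.06, 0.008], [0, 0, 0], 1],
  [[0, 0.08, 0.008], [0, 0, 0], 1],
  [[0, 0.1, 0.008], [0, 0, 0], 1],
  [[0, 0.12, 0.008], [0, 0, 0], 1],
  [[0, 0.136, 0.008], [0, 0, 0], 1],
  [[0, 0.136, 0.008], [0, 0, 0], 1],
])

```text
clock: 4.67
eef_pos: [612.7, -282.9, 81.7]
eef_rot: [3.141, 0.0, -3.068]
wrist_force: [-0.3, 0.8, 1.8]
finger_gap: 0.3
finger_force: 0.9
```

apply_moves([
  [[0, 0, 0.005], [0, 0, 0], 1],
  [[0, 0, 0.005], [0, 0, 0], 1],
  [[0, 0, 0.005], [0, 0, 0], 1],
])

```text
clock: 4.92
eef_pos: [612.5, -283.8, 80.1]
eef_rot: [3.141, 0.0, -3.069]
wrist_force: [0.4, 1.9, 2.4]
finger_gap: 0.4
finger_force: 1.1
```

```bash
python3 - <<'E'
from h import *
import cv2
f=[]
for _ in range(6):
    a=viewer.camera("scene"); f.append(manip.read_state()["wrist_force"])
print(np.round(f,2),manip.read_state()["eef_pos"])
cv2.imwrite("pics/a3.png",cv2.resize(a[140:220,280:380],(750,600),interpolation=cv2.INTER_CUBIC))
E
```

```text
[[ 0.13  1.94  2.79]
 [-0.15  1.38  2.13]
 [-0.66  2.01  1.9 ]
 [ 0.03  1.21  1.28]
 [ 0.36  2.17  1.99]
 [ 0.87  2.02  2.06]] [ 612.50089627 -283.92079372   80.19074286]
```

View pics/a3.png

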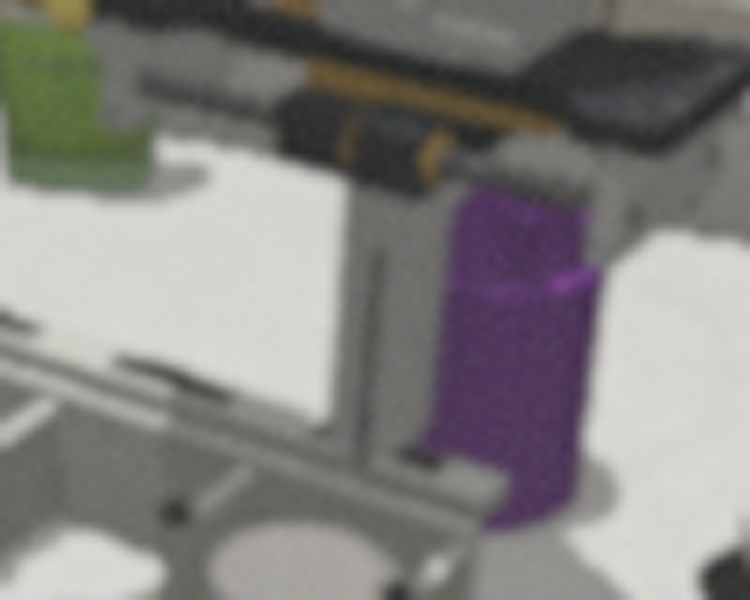

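The finger is on key_4, whose free end shows at (425,458), and the force is about 2 N. I'll slide on to key_3.

apply_moves([
  [[0, 0.03, -0.002], [0, 0, 0], 1],
  [[0, 0.06, -0.002], [0, 0, 0], 1],
  [[0, 0.09, -0.002], [0, 0, 0], 1],
  [[0, 0.12, -0.002], [0, 0, 0], 1],
  [[0, 0.15, -0.002], [0, 0, 0], 1],
  [[0, 0.18, -0.002], [0, 0, 0], 1],
  [[0, 0.21, -0.002], [0, 0, 0], 1],
  [[0, 0.24, -0.002], [0, 0, 0], 1],
  [[0, 0.27, -0.002], [0, 0, 0], 1],
  [[0, 0.296, -0.002], [0, 0, 0], 1],
  [[0, 0.296, -0.002], [0, 0, 0], 1],
  [[0, 0.296, -0.002], [0, 0, 0], 1],
])

```text
clock: 6.22
eef_pos: [607.2, -209.5, 80.9]
eef_rot: [3.141, 0.0, -3.068]
wrist_force: [0.7, 0.4, 2.9]
finger_gap: 0.2
finger_force: 1.0
```

```bash
python3 -c "
from h import *
go(604.9+37*.0725,-173-37,80.5)
f=[]
for _ in range(5): viewer.camera('top'); f.append(manip.read_state()['wrist_force'])
print(np.round(f,1))"
```

```text
[ 607.2 -209.5   80.9] [ 3.141  0.    -3.068] [-0.39  0.64  1.37  0.    1.13 -2.03] shares [-0.001 -0.002  0.002]
[[0.2 1.6 2.1]
 [0.5 0.5 2.4]
 [1.1 2.4 2.1]
 [0.3 1.5 2.5]
 [0.5 1.5 2.1]]
```

Key_3 is pressed with 2.2 N. Next is key_2, then a stop and lift.

apply_moves([
  [[0, 0.03, 0], [0, 0, 0], 1],
  [[0, 0.06, 0], [0, 0, 0], 1],
  [[0, 0.09, 0], [0, 0, 0], 1],
  [[0, 0.12, 0], [0, 0, 0], 1],
  [[0, 0.15, 0], [0, 0, 0], 1],
  [[0, 0.18, 0], [0, 0, 0], 1],
  [[0, 0.21, 0], [0, 0, 0], 1],
  [[0, 0.24, 0], [0, 0, 0], 1],
  [[0, 0.27, 0], [0, 0, 0], 1],
  [[0, 0.29, 0], [0, 0, 0], 1],
  [[0, 0.29, 0], [0, 0, 0], 1],
  [[0, 0.29, 0], [0, 0, 0], 1],
])

```text
clock: 7.47
eef_pos: [601.9, -137.3, 80.9]
eef_rot: [3.141, 0.0, -3.068]
wrist_force: [-0.8, 1.6, 2.0]
finger_gap: 0.3
finger_force: 0.9
```

```bash
python3 -c "
from h import *
f=[]
for _ in range(5): viewer.camera('top'); f.append(manip.read_state()['wrist_force'])
print(np.round(f,1))
go(457,-225,140)"
```

```text
[[0.1 1.1 1.7]
 [0.3 0.  1.9]
 [0.6 1.3 1.9]
 [0.7 0.7 2.2]
 [0.  1.4 1.6]]
[ 601.9 -138.    80.7] [ 3.142  0.    -3.069] [-0.28  0.59  1.45  0.    1.1  -1.93] shares [ 0.603 -0.305 -0.237]
```

All three keys are pressed. I'll lift, move to the right of the tin and turn the tool a quarter turn, with the fingers 30 mm apart for a two-point push.

apply_moves([
  [[0, 0, -0.12], [0, 0, 0], 1],
  [[0, 0, -0.24], [0, 0, 0], 1],
  [[0, 0, -0.32], [0, 0, 0], 1],
  [[0.61, -0.54, -0.32], [0, 0, 0.45], 0.68],
  [[0.61, -0.54, -0.32], [0, 0, 0.45], 0.68],
  [[0.61, -0.54, -0.32], [0, 0, 0.45], 0.68],
  [[0.61, -0.54, -0.32], [0, 0, 0.45], 0.68],
  [[0.61, -0.54, -0.32], [0, 0, 0.45], 0.68],
  [[0.61, -0.54, -0.32], [0, 0, 0.45], 0.68],
  [[0.61, -0.54, -0.32], [0, 0, 0.45], 0.68],
  [[0.61, -0.54, -0.32], [0, 0, 0.45], 0.68],
  [[0.61, -0.54, -0.32], [0, 0, 0.45], 0.68],
])

```text
clock: 8.72
eef_pos: [459.2, -283.9, 160.5]
eef_rot: [-3.141, -0.0, 2.082]
wrist_force: [-0.1, 0.2, -0.9]
finger_gap: 30.0
finger_force: 0.0
```

```bash
cat >> h.py <<'E'
from scipy.spatial.transform import Rotation as Ro
O=np.array([572,-175.4,0])
def goR(x,y,z,yaw):  # rack-frame target, yaw in world
    s=manip.read_state();p=s["eef_pos"];R=Ro.from_euler("xyz",s["eef_rot"])
    d=R.inv().apply(O+x*ex+y*ey+[0,0,z]-p)/250
    w=(R.inv()*Ro.from_euler("xyz",[np.pi,0,yaw])).as_rotvec()/np.pi
    r=p-O;print("rack",round(r@ex,1),round(r@ey,1),p.round(1),s["eef_rot"].round(3),"j6",s["joints"][5].round(2),"gap",round(s["finger_gap"],1),"F",s["wrist_force"].round(1),"shares",d.round(3),w.round(3))
E
python3 -c "
from h import *
goR(-120,-99,60,3.214-np.pi/2)"
```

```text
rack -120.4 -100.1 [ 459.2 -283.9  160.5] [-3.141 -0.     2.082] j6 -1.13 gap 30.0 F [-0.1  0.2 -0.9] shares [0.003 0.003 0.402] [-0.   -0.    0.14]
```

apply_moves([
  [[0, 0, 0.15], [0, 0, 0.14], 0.68],
  [[0, 0, 0.3], [0, 0, 0.14], 0.68],
  [[0, 0, 0.4], [0, 0, 0.14], 0.68],
  [[0, 0, 0.46], [0, 0, 0.14], 0.68],
  [[0, 0, 0.5], [0, 0, 0.14], 0.68],
  [[0, 0, 0.53], [0, 0, 0.14], 0.68],
  [[0, 0, 0.54], [0, 0, 0.14], 0.68],
  [[0, 0, 0.54], [0, 0, 0.14], 0.68],
])

```text
clock: 9.38
eef_pos: [459.7, -283.7, 25.8]
eef_rot: [3.141, 0.0, 1.651]
wrist_force: [1.1, 0.3, -0.2]
finger_gap: 30.4
finger_force: 0.0
```

```bash
python3 - <<'E'
from h import *
import cv2
goR(-120,-77,25,3.214-np.pi/2)
a=viewer.camera("scene")[170:270,220:353]
cv2.imwrite("pics/a4.png",cv2.resize(a,(798,600),interpolation=cv2.INTER_CUBIC))
E
```

```text
rack -119.9 -99.8 [ 459.7 -283.7   25.8] [3.141 0.    1.651] j6 -0.7 gap 30.4 F [ 1.1  0.3 -0.2] shares [0.091 0.    0.003] [0.    0.    0.003]
```

View pics/a4.png

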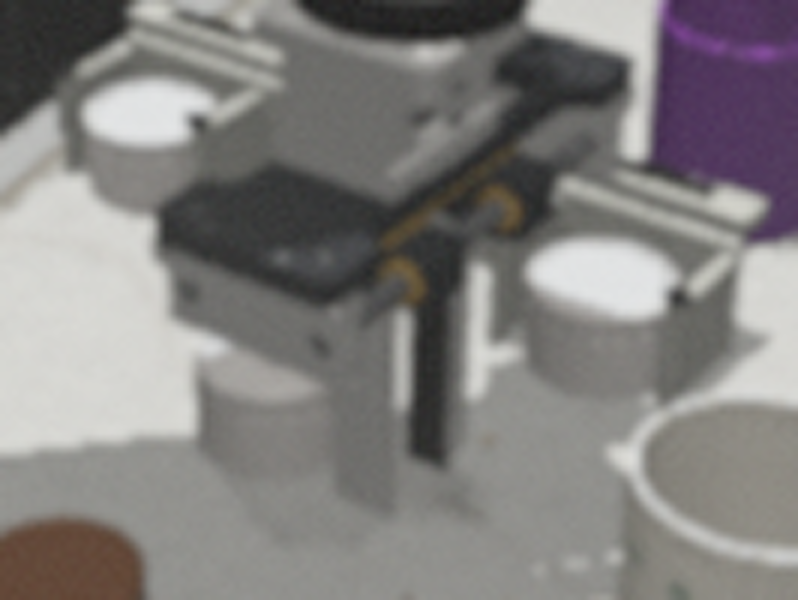

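The fingers stand just right of the tin and straddle its middle. I'll push it left along the front of the rack.

apply_moves([
  [[0.03, 0, 0], [0, 0, 0], 0.68],
  [[0.06, 0, 0], [0, 0, 0], 0.68],
  [[0.08, 0, 0], [0, 0, 0], 0.68],
  [[0.1, 0, 0], [0, 0, 0], 0.68],
  [[0.12, 0, 0], [0, 0, 0], 0.68],
  [[0.14, 0, 0], [0, 0, 0], 0.68],
  [[0.16, 0, 0], [0, 0, 0], 0.68],
  [[0.18, 0, 0], [0, 0, 0], 0.68],
  [[0.2, 0, 0], [0, 0, 0], 0.68],
  [[0.22, 0, 0], [0, 0, 0], 0.68],
  [[0.24, 0, 0], [0, 0, 0], 0.68],
  [[0.26, 0, 0], [0, 0, 0], 0.68],
])

```text
clock: 10.43
eef_pos: [454.4, -218.3, 25.8]
eef_rot: [3.142, 0.0, 1.65]
wrist_force: [-0.5, -2.2, 2.4]
finger_gap: 30.4
finger_force: 1.1
```

apply_moves([
  [[0.02, 0, 0], [0, 0, 0], 0.68],
  [[0.04, 0, 0], [0, 0, 0], 0.68],
  [[0.06, 0, 0], [0, 0, 0], 0.68],
  [[0.08, 0, 0], [0, 0, 0], 0.68],
  [[0.1, 0, 0], [0, 0, 0], 0.68],
  [[0.12, 0, 0], [0, 0, 0], 0.68],
  [[0.135, 0, 0], [0, 0, 0], 0.68],
  [[0.145, 0, 0], [0, 0, 0], 0.68],
  [[0.155, 0, 0], [0, 0, 0], 0.68],
  [[0.16, 0, 0], [0, 0, 0], 0.68],
  [[0.16, 0, 0], [0, 0, 0], 0.68],
])

```text
clock: 11.35
eef_pos: [451.2, -178.5, 25.6]
eef_rot: [-3.141, -0.0, 1.65]
wrist_force: [0.0, 0.1, -0.2]
finger_gap: 29.9
finger_force: 0.2
```

```bash
python3 - <<'E'
from h import *
import cv2
goR(-120,5.4,25,3.214-np.pi/2)
a=viewer.camera("scene")[150:270,200:360]
cv2.imwrite("pics/a5.png",cv2.resize(a,(800,600),interpolation=cv2.INTER_CUBIC))
E
```

```text
rack -120.7 5.6 [ 451.2 -178.5   25.6] [-3.141 -0.     1.65 ] j6 -0.53 gap 29.9 F [ 0.   0.1 -0.2] shares [-0.001  0.003  0.002] [-0.    -0.     0.002]
```

View pics/a5.png

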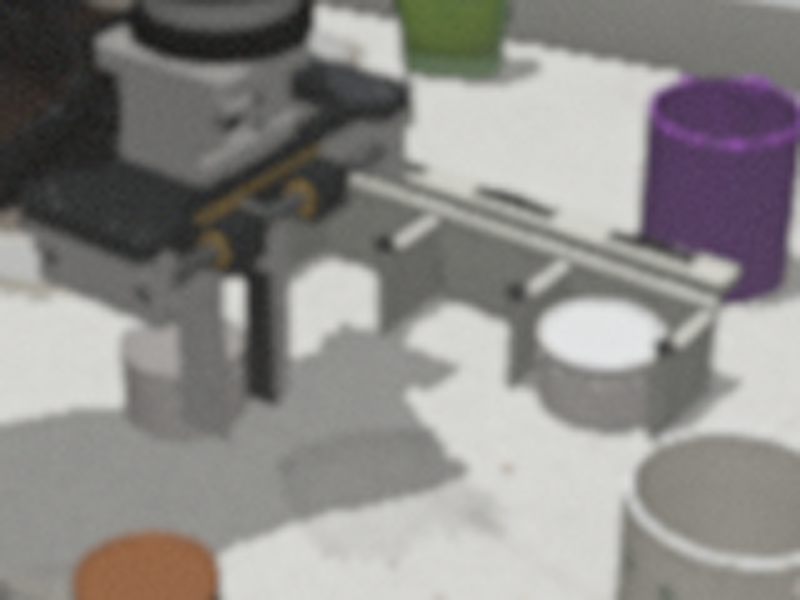

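The tin moved along with the fingers and now stands at the left, in front of gap 2. I'll back off, lift, turn back and come down in front of the tin.

apply_moves([
  [[-0.06, 0, 0], [0, 0, 0], 0.68],
  [[-0.1, 0, 0], [0, 0, 0], 0.68],
  [[-0.1, 0, -0.16], [0, 0, 0], 0.68],
  [[-0.1, 0, -0.32], [0, 0, 0], 0.68],
  [[0.126, -0.216, -0.32], [0, 0, -0.4], 0.68],
  [[0.126, -0.216, -0.32], [0, 0, -0.4], 0.68],
  [[0.126, -0.216, -0.32], [0, 0, -0.4], 0.68],
  [[0.126, -0.216, -0.32], [0, 0, -0.4], 0.68],
  [[0.126, -0.216, -0.32], [0, 0, -0.4], 0.68],
  [[0.126, -0.216, -0.32], [0, 0, -0.4], 0.68],
  [[0.126, -0.216, -0.32], [0, 0, -0.4], 0.68],
  [[0.126, -0.216, -0.32], [0, 0, -0.4], 0.68],
])

```text
clock: 12.4
eef_pos: [394.9, -151.9, 105.6]
eef_rot: [3.141, -0.0, 2.655]
wrist_force: [-0.6, 1.4, -0.5]
finger_gap: 30.1
finger_force: 0.0
```

```bash
python3 -c "
from h import *
goR(-175,37,105,3.214)"
```

```text
rack -174.9 36.3 [ 394.9 -151.9  105.6] [ 3.141 -0.     2.655] j6 -1.54 gap 30.1 F [-0.6  1.4 -0.5] shares [0.002 0.002 0.003] [ 0.    -0.    -0.178]
```

apply_moves([
  [[0, 0.002, 0], [0, 0, -0.178], 0.68],
  [[0, 0.002, 0], [0, 0, -0.178], 0.68],
  [[0, 0.002, 0], [0, 0, -0.178], 0.68],
  [[0, 0.002, 0], [0, 0, -0.178], 0.68],
  [[0, 0.002, 0.1], [0, 0, -0.178], 0.68],
  [[0, 0.002, 0.2], [0, 0, -0.178], 0.68],
  [[0, 0.002, 0.28], [0, 0, -0.178], 0.68],
  [[0, 0.002, 0.32], [0, 0, -0.178], 0.68],
  [[0, 0.002, 0.32], [0, 0, -0.178], 0.68],
  [[0, 0.002, 0.32], [0, 0, -0.178], 0.68],
])

```text
clock: 13.23
eef_pos: [395.3, -151.4, 26.0]
eef_rot: [3.141, -0.0, -3.075]
wrist_force: [1.0, 0.1, -0.5]
finger_gap: 30.2
finger_force: 0.0
```

```bash
python3 -c "
from h import *
goR(-151,37,25,3.214)"
```

```text
rack -174.5 36.8 [ 395.3 -151.4   26. ] [ 3.141 -0.    -3.075] j6 -2.09 gap 30.2 F [ 1.   0.1 -0.5] shares [-0.094  0.002  0.004] [ 0.    -0.    -0.002]
```

apply_moves([
  [[-0.04, 0, 0], [0, 0, 0], 0.68],
  [[-0.08, 0, 0], [0, 0, 0], 0.68],
  [[-0.1, 0, 0], [0, 0, 0], 0.68],
  [[-0.12, 0, 0], [0, 0, 0], 0.68],
  [[-0.15, 0, 0], [0, 0, 0], 0.68],
  [[-0.18, 0, 0], [0, 0, 0], 0.68],
  [[-0.21, 0, 0], [0, 0, 0], 0.68],
  [[-0.24, 0, 0], [0, 0, 0], 0.68],
  [[-0.27, 0, 0], [0, 0, 0], 0.68],
  [[-0.3, 0, 0], [0, 0, 0], 0.68],
  [[-0.32, 0, 0], [0, 0, 0], 0.68],
  [[-0.34, 0, 0], [0, 0, 0], 0.68],
])

```text
clock: 14.23
eef_pos: [480.6, -145.4, 25.6]
eef_rot: [3.142, -0.0, -3.074]
wrist_force: [-1.9, -0.3, 1.5]
finger_gap: 30.1
finger_force: 1.3
```

apply_moves([
  [[-0.02, 0, 0], [0, 0, 0], 0.68],
  [[-0.04, 0, 0], [0, 0, 0], 0.68],
  [[-0.06, 0, 0], [0, 0, 0], 0.68],
  [[-0.08, 0, 0], [0, 0, 0], 0.68],
  [[-0.1, 0, 0], [0, 0, 0], 0.68],
  [[-0.12, 0, 0], [0, 0, 0], 0.68],
  [[-0.14, 0, 0], [0, 0, 0], 0.68],
  [[-0.15, 0, 0], [0, 0, 0], 0.68],
  [[-0.16, 0, 0], [0, 0, 0], 0.68],
  [[-0.16, 0, 0], [0, 0, 0], 0.68],
])

```text
clock: 15.07
eef_pos: [520.3, -142.8, 25.7]
eef_rot: [-3.142, 0.0, -3.074]
wrist_force: [0.0, -0.2, 0.4]
finger_gap: 29.8
finger_force: 0.0
```

```bash
python3 -c "
from h import *
goR(-38.6,37,25,3.214)
viewer.camera('top');viewer.camera('top')
goR(-38.6,37,25,3.214)"
```

```text
rack -49.2 36.3 [ 520.3 -142.8   25.7] [-3.142  0.    -3.074] j6 -1.97 gap 29.8 F [ 0.  -0.2  0.4] shares [-0.042  0.003  0.003] [-0.     0.    -0.002]
rack -49.5 36.3 [ 520.  -142.8   25.7] [ 3.142  0.    -3.074] j6 -1.97 gap 30.1 F [ 0.4 -0.7 -0.1] shares [-0.044  0.003  0.003] [ 0.     0.    -0.002]
```

Only light sliding force so far. I'll finish in small steps until it meets the back wall.

apply_moves([
  [[-0.008, 0, 0], [0, 0, 0], 0.68],
  [[-0.016, 0, 0], [0, 0, 0], 0.68],
  [[-0.024, 0, 0], [0, 0, 0], 0.68],
  [[-0.03, 0, 0], [0, 0, 0], 0.68],
  [[-0.036, 0, 0], [0, 0, 0], 0.68],
  [[-0.036, 0, 0], [0, 0, 0], 0.68],
])

```text
clock: 15.67
eef_pos: [529.2, -142.1, 25.7]
eef_rot: [-3.142, 0.0, -3.074]
wrist_force: [-0.2, 0.7, -0.6]
finger_gap: 30.0
finger_force: 0.0
```

apply_moves([
  [[-0.006, 0, 0], [0, 0, 0], 0.68],
  [[-0.008, 0, 0], [0, 0, 0], 0.68],
  [[-0.008, 0, 0], [0, 0, 0], 0.68],
])

```text
clock: 15.92
eef_pos: [531.0, -142.1, 25.7]
eef_rot: [-3.142, 0.0, -3.074]
wrist_force: [0.1, 0.1, -0.3]
finger_gap: 30.1
finger_force: 0.1
```

apply_moves([
  [[-0.006, 0, 0], [0, 0, 0], 0.68],
  [[-0.008, 0, 0], [0, 0, 0], 0.68],
  [[-0.008, 0, 0], [0, 0, 0], 0.68],
])

```text
clock: 16.17
eef_pos: [533.0, -142.0, 25.7]
eef_rot: [-3.142, 0.0, -3.074]
wrist_force: [-0.8, -0.8, -0.6]
finger_gap: 29.9
finger_force: 0.1
```

apply_moves([
  [[-0.006, 0, 0], [0, 0, 0], 0.68],
  [[-0.008, 0, 0], [0, 0, 0], 0.68],
  [[-0.008, 0, 0], [0, 0, 0], 0.68],
])

```text
clock: 16.42
eef_pos: [535.1, -141.8, 25.7]
eef_rot: [-3.142, 0.0, -3.074]
wrist_force: [-0.2, 0.2, -0.4]
finger_gap: 30.4
finger_force: 0.1
```

apply_moves([
  [[-0.006, 0, 0], [0, 0, 0], 0.68],
  [[-0.008, 0, 0], [0, 0, 0], 0.68],
  [[-0.008, 0, 0], [0, 0, 0], 0.68],
])

```text
clock: 16.67
eef_pos: [536.6, -141.7, 25.6]
eef_rot: [3.141, -0.001, -3.074]
wrist_force: [-5.0, -0.1, 2.7]
finger_gap: 30.2
finger_force: 2.1
```

```bash
python3 - <<'E'
from h import *
import cv2
viewer.camera('top')
goR(-38.6,37,25,3.214)
a=viewer.camera("scene")[150:240,220:340];b=viewer.camera("top")[120:210,180:300]
cv2.imwrite("pics/a6.png",np.hstack([cv2.resize(i,(400,300),interpolation=cv2.INTER_CUBIC) for i in(a,b)]))
E
```

```text
rack -32.9 36.2 [ 536.6 -141.7   25.6] [ 3.141e+00 -1.000e-03 -3.074e+00] j6 -1.96 gap 30.0 F [-4.5 -0.4  1.7] shares [0.023 0.003 0.002] [ 0.    -0.    -0.002]
```

Contact force is 5 N, so the tin is against the wall. I'll back off, lift clear and check.

apply_moves([
  [[-0.005, 0, 0], [0, 0, 0], 0.68],
  [[-0.005, 0, 0], [0, 0, 0], 0.68],
  [[-0.005, 0, 0], [0, 0, 0], 0.68],
])

```text
clock: 17.07
eef_pos: [536.9, -141.6, 25.5]
eef_rot: [3.141, -0.003, -3.074]
wrist_force: [-13.0, -0.7, 7.2]
finger_gap: 30.2
finger_force: 6.6
```

apply_moves([
  [[0.03, 0, 0], [0, 0, 0], 0.68],
  [[0.1, 0, 0], [0, 0, 0], 0.68],
  [[0.2, 0, 0], [0, 0, 0], 0.68],
  [[0.3, 0, -0.1], [0, 0, 0], 0.68],
  [[0.4, 0, -0.2], [0, 0, 0], 0.68],
  [[0.5, 0.2, -0.35], [0, 0, 0], 0.68],
  [[0.5, 0.4, -0.5], [0, 0, 0], 0.68],
  [[0.5, 0.6, -0.6], [0, 0, 0], 0.68],
  [[0.5, 0.8, -0.7], [0, 0, 0], 0.68],
  [[0.5, 0.95, -0.8], [0, 0, 0], 0.68],
  [[0.5, 0.95, -0.8], [0, 0, 0], 0.68],
  [[0.5, 0.95, -0.8], [0, 0, 0], 0.68],
])

```text
clock: 18.07
eef_pos: [397.1, 89.1, 227.6]
eef_rot: [3.141, 0.003, -3.074]
wrist_force: [-0.7, 0.7, -1.1]
finger_gap: 29.7
finger_force: 0.0
```

```bash
python3 - <<'E'
from h import *
import cv2
a=viewer.camera("scene")[150:250,220:340];b=viewer.camera("top")[130:230,180:300]
cv2.imwrite("pics/a7.png",np.vstack([cv2.resize(i,(360,300),interpolation=cv2.INTER_CUBIC) for i in(a,b)]) if 0 else np.hstack([cv2.resize(i,(400,333),interpolation=cv2.INTER_CUBIC) for i in(a,b)]))
E
```

```text
(no output)
```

View pics/a7.png

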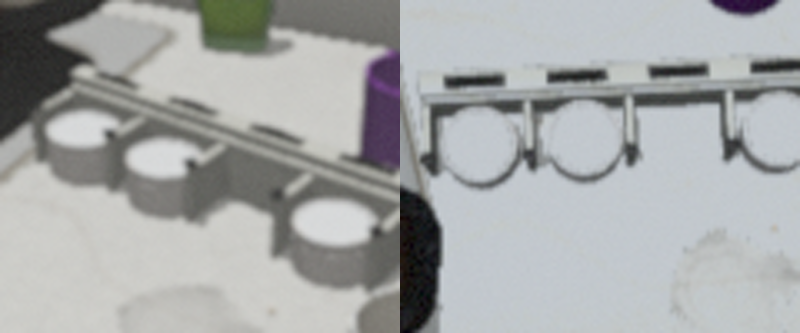

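In both views the tin sits home in the second gap from the left, which is third from the mug. In the top half it is at (583,138), level with its neighbour at (480,145) along the rack's tilt. The stored tins have not moved and the arm is clear.

```bash
python3 -c "
from cell import manip
print(manip.sign_off())"
```

```text
the job is handed in; nothing more can be done
None
```

Job handed in: I pressed keys 1, 2 and 3 in turn from the mug's end, never reached the fourth key, and pushed the lone tin home in the third gap; the last pictures show it there with the stored tins in place, but sign-off returned no verdict and I did not re-check the mug or can after the push.

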